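# Tare the gift carton on the counter scale

## Robot

A 7-joint arm with a two-finger parallel gripper is mounted at the origin on a cart in front of the work surface, level with it; the furniture and walls round the work are solid. World frame = base frame: x ahead of the robot, y to its left, z up, the work surface at z = 0. Lengths are in mm, angles in rad, forces in N, time in s.
With the tool pointing down it reaches from about 400 to 875 mm from the base axis. Payload 4.4 kg.
Tool frame: the origin (TCP) lies on the mounting face of the last link; the fingertips stand 173 mm ahead of it and the grasp point (between the pads) lies 155 mm ahead of it; z points along the fingers, y is the line along which they close (so a half turn about z gives the same grasp; the last joint's range is limited). The gripper opens to 85 mm and grips with 20 to 120 N. Pads are 22 mm wide; open, the fingers measure 114 mm over their backs; the gripper's body (76 mm by 85 mm) begins 54 mm behind the grasp point. The pads swing forward as they close: fully open they stand 13 mm farther back than shut.
Start: joints at [-1.273, 0.628, 0.038, 1.517, -0.027, 0.996, -0.02], TCP at [231.271, 607.478, 404.713] pointing down, gripper open.
Joint ranges: [-3.06, 3.06], [-0.37, 2.12], [-1.25, 1.32], [0.18, 2.47], [-1.1, 4.24], [0.23, 1.98], [-2.94, 2.94]. Speed limits (rad/s): [2.57, 2.57, 3.14, 3.14, 3.14, 3.14, 3.14].

## Interface

Orientations are given as [roll, pitch, yaw] about the fixed x, y, z axes, in that order (R = Rz(yaw) Ry(pitch) Rx(roll)).
In Python, from cell import * gives the robot as it stands. The module is installed in compiled form; this text tells all that it offers.
- The arm moves only by the tool jog_arm, never from a script. Its argument "steps" is a list of rows, each a list of 7 numbers: the opening, from -1 (shut) to 1 (fully open), so that 0 is half open, then the shift along the tool's x, y, z as a fraction of full scale, then the turn, a rotation vector about the tool's x, y, z as a fraction of full scale. A call has 1 to 10 rows; each row shifts and turns the commanded pose from where the row before left it, along the tool's axes as they then stand; what a row does not reach is not made up. Full scale, the value 1, is 500 mm for a shift and 2 rad for a turn. A row lasts 1/8 s, in which the tool goes at most 62.5 mm and 10.7 degrees, less where a joint would pass 70% of its speed; a pose out of reach is approached as far as the arm can. A call with a number of a shift or a turn outside -1 to 1 is refused whole. A call with a gripper value outside its range is refused whole. The fingers move at their own pace and stop on an object; the grip force is fixed at half the most. Time passes only in rows, so rows that do not move let the fingers close. It gives the time, the measured TCP pose, the force, the opening and the grip force at its end, in the units of the state.
- read_state(): the state, without advancing time (a new reading comes with each control period).
- get_image(name): name is "scene" or "top" or "wrist"; returns a dict with "pixels" (400x640x3 uint8, red, green, blue), "depth" (400x640 float32, mm along the optical axis (not along the pixel's ray), 0 where there is no reading), "vertical_fov" (degrees; the focal length in pixels is half the picture's height over the tangent of half this angle, whatever the lens; pixels are square), "cx", "cy" (the principal point, pixels), "R" (3x3) and "t" (3): a world point X has camera coordinates R X + t. Camera axes: x right, y down, z forward; pixel columns grow to the right and rows downward; lengths in mm; the calibration is good to about 2 mm. The wrist camera is an equidistant fisheye: a pixel r from the principal point sees the ray r / f radians off the axis. A picture is of the moment at which its call begins.
- finish_job(): hands the job in; it is judged then, once.
The state is a dict: "clock": time; "qpos": joint angles; "qd": joint speeds; "tau": joint torques, N m; "eef_pos": TCP position; "tool_rot": TCP orientation; "force": force on the tool from outside, world axes, zero at the start; "torque": the same for the moment, N m; "width": finger opening in mm; "gripper_force": force on a finger pad.
Only numpy, scipy, OpenCV 4.12 (cv2) and the standard library are available. Lean on these libraries where they do the work, as an engineer would, in place of code of your own. Each camera call takes 0.05 s, during which the arm holds its last target. There are 200 camera calls.

## Task

Tare the empty gift carton: lay the carton that is lying on the table flat on the middle of the scale's pan and let go of it, then roll the knurled zero wheel in the right side of the scale until the dial's zero mark has come under the pointer again, to the nearest click. Leave the other goods where they are.

Things in the scene. Friction and masses are not known exactly. Their poses are not given: they have to be found in the camera images.
- carton: Closed empty printed card box, 150 x 52 x 46 mm, about 40 to 65 g, the only such carton lying on its long side (others of its kind stand upright). Origin: centre of its underside; x along its 150 mm length, y across its 52 mm width, z up. Grip it across the 52 mm width at mid-length. It lies on either the left or the right of the table.
- scale: Mechanical counter scale, fixed to the table: grey housing 122 mm wide (y), 195 mm deep (x from -105 to +90 mm), 130 mm high, a sloping dial on the front, a steel pan on top and the zero wheel in its right side. Origin: on the table under the housing; its -x axis faces the user (the front), y to the user's left, z up.
- pan_top (a point): Middle of the pan's upper face, 152 mm above the table when empty. The pan is a flat steel plate without rim, 155 mm deep (scale's x), 185 mm wide (y), 5 mm thick; axes as the scale's. Sprung: it sinks about 1.2 mm under the carton, at most 10 mm. Its right edge juts 17 mm beyond the zero wheel's rim; its underside is 147 mm above the table.
- zero_wheel (a joint): Angle of the zero wheel, rad, positive when its outer edge moves away from the user (scale's +x). Clicks into every multiple of 15 degrees (0.2618) and settles in the nearest when let go. A fingertip pressed on the rim with about 5 N and drawn along it rolls it, 8 mm a click. Stops at -0.79 and 3.14. One positive click turns the dial face 9 degrees (one graduation) clockwise.
- pointer (a joint): Angle of the pointer, rad: 0 straight up the dial with the pan empty, growing clockwise as the user sees it, 0.157 rad (one graduation) for each 10 g on the pan. The zero mark stands, clockwise from straight up, at 0.6 times the angle of the zero wheel.
- pointer_tip (a point): Tip of the black pointer, 40 mm from the centre of the dial. The pointer moves with the load on the pan only: it turns clockwise as the user sees it.
- zero_mark (a point): Point on the dial face's zero mark (the broad, longest mark) 40 mm from the dial's centre, level with the pointer's tip. The dial face, white, 99 mm across, turns with the zero wheel inside a fixed steel bezel; it faces the user and slopes at 42 degrees from the table; 40 black graduations, every fifth longer. One graduation is 6.3 mm at the tip.
- tape: Roll of brown packing tape lying flat, 93 mm across, 48 mm high, bystander; origin: centre of its underside.
- standing_box_1: Carton standing upright at the back left, 46 x 52 x 150 mm, bystander; origin: centre of its underside.
- standing_box_2: Carton standing upright at the back left, 46 x 52 x 150 mm, bystander; origin: centre of its underside.
- notebook: Blue notebook lying flat in front of the scale, 150 x 104 x 14 mm, bystander; origin: centre of its underside.
- pen: Marker pen lying on the table to the right of the notebook, 135 mm long, 16 mm thick, bystander; origin: middle of its underside.
- scissors: Scissors with blue handles lying at the left, 199 mm long, 9 mm high, bystander.
- wheel_edge (a point): Outermost point of the zero wheel's rim at mid-thickness, 110 mm above the table (it does not turn with the wheel). Knurled metal disc, 60 mm across, 16 mm thick, upright axis 30 mm inside this point along the scale's +y; 14 mm of its edge sticks out of the housing's right side, under the overhanging pan: reach it from the right, the tool leaning 35 to 45 degrees outwards (to the scale's -y).

How it is judged:
By the outcome, as a careful person would: the job done as asked, in the order asked, and still so for the second after the job is handed in, with the robot touching nothing.
It also fails if it takes over 54 s, if anything falls off the work surface, if the arm or the gripper's body presses on something with over 40 N, if the wrist force passes 120 N, or if a joint passes its speed limit or range.

## Working session

There is one attempt and no reset: what is moved stays moved. The work goes in short steps, Python scripts to look and compute and a tool call to move; the robot and the scene stay as the last step left them, time stands still between calls to the robot, and variables do not carry over. Pictures are saved under pics/ and viewed, at most 10 in all, crops included, and the job is handed in when it is done.

Besides the shell and the picture viewer there is one more tool, called in YAML: its name, and indented under it one key for each argument. jog_arm: Moves the arm, as the interface text tells. Shift numbers are shares of 500 mm and turn numbers shares of 2 rad, none past 1 either way. Its arguments: {"type":"object","properties":{"steps":{"type":"array"}},"required":["steps"]}

```bash
mkdir -p pics; cat > h.py <<'E'
from cell import *
import numpy as np, cv2
from scipy.spatial.transform import Rotation as Ro
def snap(name,fn):
    im=get_image(name); np.savez('pics/'+fn+'.npz',**im)
    cv2.imwrite('pics/'+fn+'.png',cv2.cvtColor(im['pixels'],cv2.COLOR_RGB2BGR)); return im
def load(fn): return dict(np.load('pics/'+fn+'.npz'))
def foc(im): return 200/np.tan(np.radians(float(im['vertical_fov']))/2)
def world(im,u,v,z=None,d=None):
    f=foc(im); ray=np.array([(u-im['cx'])/f,(v-im['cy'])/f,1.])
    R,t=im['R'],im['t']; c=-R.T@t; w=R.T@ray
    if z is not None: return c+w*(z-c[2])/w[2]
    if d is None: d=np.median(im['depth'][int(v)-1:int(v)+2,int(u)-1:int(u)+2])
    return c+w*d
def proj(im,X):
    c=im['R']@np.asarray(X,float)+im['t']; f=foc(im); return c[:2]/c[2]*f+[float(im['cx']),float(im['cy'])]
E
python3 - <<'E'
from h import *
for n in('scene','top'):
    im=snap(n,n+'0'); print(n,im['vertical_fov'],im['cx'],im['cy'],-im['R'].T@im['t'],im['R'][2])
print(read_state())
E
```

```text
scene 47.17951756027496 320.8783508855319 202.69222586469039 [ -59.85177782 -791.36588674  880.77315671] [ 0.45496588  0.66096084 -0.59677199]
top 46.007330453773925 311.5594553790604 209.35857100851024 [ 371.32819561   49.05183316 1615.66562142] [ 0.10763001 -0.00396469 -0.99418311]
{'clock': 0.1, 'qpos': array([-1.27276737,  0.62926307,  0.03841521,  1.51828579, -0.02701473,
        0.9963159 , -0.02003388]), 'qd': array([-0.00016386, -0.00093122,  0.00168352, -0.00302717,  0.00059689,
        0.00059476, -0.00036477]), 'tau': array([ 2.24729061e-03, -5.64531577e+01,  1.23017728e+00, -1.93972832e+01,
        1.12042725e-02,  5.43661896e-03,  2.50190874e-05]), 'eef_pos': array([231.16227189, 607.21431039, 403.86843886]), 'tool_rot': array([-3.13983719e+00, -1.08059970e-05,  2.77774529e+00]), 'force': array([-0.14776292, -0.32079566,  0.46984012]), 'torque': array([ 0.06938861, -0.05132622,  0.01731268]), 'gripper_force': 0.0, 'width': 85.46730535421716}
```

View pics/scene0.png

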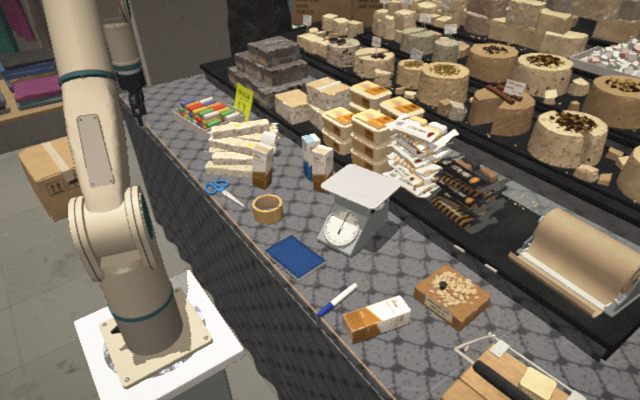

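View pics/top0.png

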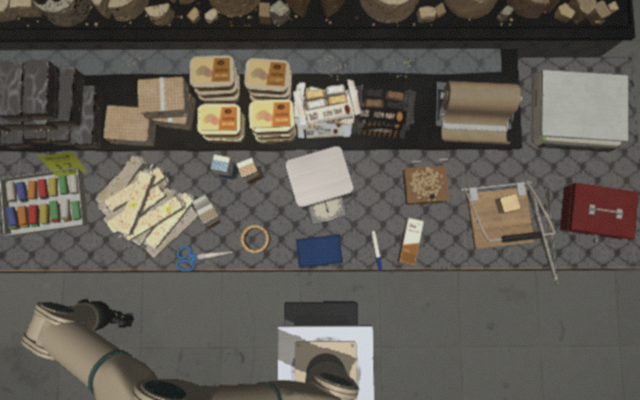

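The top view shows the carton at about (411,241), right of the pen, and the pan at about (319,176). In the scene view the dial faces the user at (343,230). I'll fit both from depth.

```bash
python3 - <<'E'
from h import *
im=load('top0'); f=foc(im)
v,u=np.mgrid[0:400,0:640]; d=im['depth']
ray=np.stack([(u-im['cx'])/f,(v-im['cy'])/f,np.ones_like(d)],-1)*d[...,None]
W=(ray-im['t'])@im['R']
def fit(u0,u1,v0,v1,z0,z1):
    P=W[v0:v1,u0:u1].reshape(-1,3); P=P[(P[:,2]>z0)&(P[:,2]<z1)]
    r=cv2.minAreaRect(P[:,:2].astype(np.float32)); print(len(P),np.median(P[:,2]),P.mean(0),r)
fit(395,430,212,270,35,60)
fit(280,360,140,212,140,165)
fit(295,345,230,270,8,25); fit(368,385,225,272,8,25)
print('table',np.median(W[250:262,340:360,2]))
a=cv2.cvtColor(im['pixels'],cv2.COLOR_RGB2BGR)[140:275,270:440]
s=cv2.cvtColor(load('scene0')['pixels'],cv2.COLOR_RGB2BGR)[160:260,305:405]
o=np.zeros((600,800,3),np.uint8)
a=cv2.resize(a,(400,318),interpolation=2);s=cv2.resize(s,(400,400),interpolation=2)
o[:318,:400]=a;o[:400,400:]=s
cv2.imwrite('pics/z.png',o)
E
```

```text
732 46.601329498881796 [ 433.74698913 -287.06727497   46.44572526] ((434.1268310546875, -287.8080749511719), (53.983604431152344, 150.2436981201172), 76.63520812988281)
2814 152.30141396269613 [634.91273728  20.1488524  152.26454015] ((635.5763549804688, 20.103981018066406), (155.78221130371094, 185.0111083984375), 16.242158889770508)
1119 12.259486008141176 [403.22504641  17.55359515  12.62948567] ((405.8546447753906, 18.38976287841797), (135.06602478027344, 151.89891052246094), 5.011175632476807)
170 13.914299510720639 [ 405.38627505 -176.45507319   14.09484312] ((415.7243957519531, -172.95323181152344), (46.90557098388672, 153.25906372070312), 86.22525787353516)
table 0.6983767975691239
```

View pics/z.png

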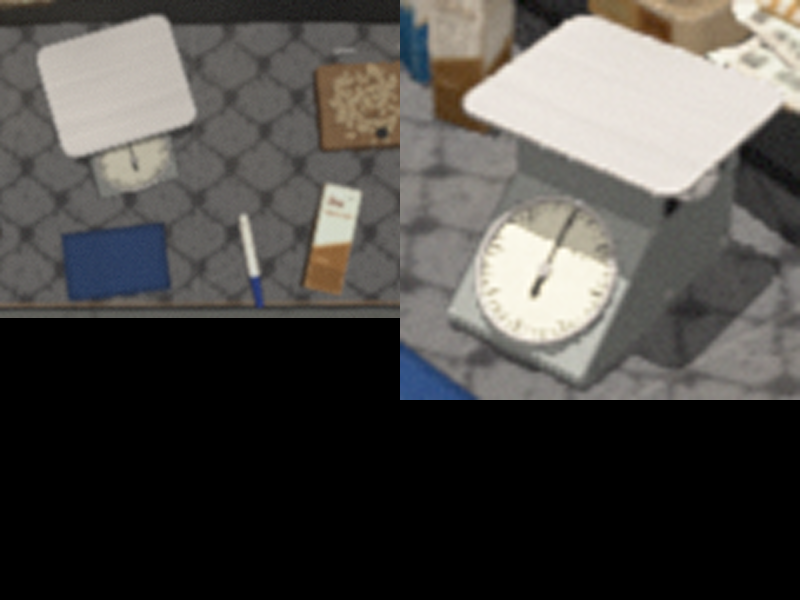

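The crop shows the carton tilted slightly to the right and the dial with its pointer near upright. There is a pale disc under the pan's right edge, around crop (705,185). The pan and carton fits match the stated sizes: scale yaw 16.2°, pan centre (635.6, 20.1), carton centre (434,-288), carton axis -13.4°. Next I'll write a jog planner.

```bash
cat >> h.py <<'E'
def plan(wps,start=None,step=58,turn=0.17,opening=1):
    """wps: list of (pos mm, rpy rad); prints rows in jog units; starts at the measured pose"""
    if start is None: s=read_state(); p,R=np.array(s['eef_pos']),Ro.from_euler('xyz',s['tool_rot'])
    else: p,R=np.array(start[0],float),Ro.from_euler('xyz',start[1])
    for q,e in wps:
        q=np.array(q,float); D=R.inv()*Ro.from_euler('xyz',e); rv=D.as_rotvec()
        n=max(1,int(np.ceil(max(np.linalg.norm(q-p)/step,np.linalg.norm(rv)/turn))))
        v=q-p
        for i in range(n):
            sh=R.inv().apply(v/n)/500; tr=rv/n/2
            print([opening]+[round(float(k),4) for k in np.r_[sh,tr]])
            R=R*Ro.from_rotvec(tr.round(4)*2)
        p=q; print('--',n)
E
python3 - <<'E'
from h import *
y=np.radians(166.6);e=(np.pi,0,y);e0=read_state()['tool_rot']
plan([((450,350,404),e0),((560,50,404),e),((434.1,-287.8,300),e)])
E
```

```text
[1, -0.0987, -0.0542, 0.0001, 0.0, 0.0, 0.0]
[1, -0.0987, -0.0542, 0.0001, 0.0, 0.0, 0.0]
[1, -0.0987, -0.0542, 0.0001, 0.0, 0.0, 0.0]
[1, -0.0987, -0.0542, 0.0001, 0.0, 0.0, 0.0]
[1, -0.0987, -0.0542, 0.0001, 0.0, 0.0, 0.0]
[1, -0.0987, -0.0542, 0.0001, 0.0, 0.0, 0.0]
-- 6
[1, -0.0699, -0.0804, 0.0001, -0.0001, -0.0, -0.0108]
[1, -0.0681, -0.0819, 0.0001, -0.0001, -0.0, -0.0108]
[1, -0.0663, -0.0833, 0.0001, -0.0001, -0.0, -0.0108]
[1, -0.0645, -0.0848, 0.0001, -0.0001, -0.0, -0.0108]
[1, -0.0627, -0.0861, 0.0001, -0.0001, -0.0, -0.0108]
[1, -0.0608, -0.0875, 0.0001, -0.0001, -0.0, -0.0108]
-- 6
[1, 0.0126, -0.1022, 0.0298, -0.0, -0.0, -0.0]
[1, 0.0126, -0.1022, 0.0298, -0.0, -0.0, -0.0]
[1, 0.0126, -0.1022, 0.0298, -0.0, -0.0, -0.0]
[1, 0.0126, -0.1022, 0.0298, -0.0, -0.0, -0.0]
[1, 0.0126, -0.1022, 0.0298, -0.0, -0.0, -0.0]
[1, 0.0126, -0.1022, 0.0298, -0.0, -0.0, -0.0]
[1, 0.0126, -0.1022, 0.0298, -0.0, -0.0, -0.0]
-- 7
```

jog_arm:
  steps:
    - [1,-0.099,-0.054,0,0,0,0]
    - [1,-0.099,-0.054,0,0,0,0]
    - [1,-0.099,-0.054,0,0,0,0]
    - [1,-0.099,-0.054,0,0,0,0]
    - [1,-0.099,-0.054,0,0,0,0]
    - [1,-0.099,-0.054,0,0,0,0]
    - [1,-0.07,-0.08,0,0,0,-0.011]
    - [1,-0.068,-0.082,0,0,0,-0.011]
    - [1,-0.066,-0.083,0,0,0,-0.011]
    - [1,-0.065,-0.085,0,0,0,-0.011]

```text
clock: 1.35
eef_pos: [525.1, 148.9, 404.4]
tool_rot: [-3.141, -0.0, 2.867]
force: [1.3, -0.6, 0.1]
width: 85.3
gripper_force: 0.0
```

jog_arm:
  steps:
    - [1,-0.063,-0.086,0,0,0,-0.011]
    - [1,-0.061,-0.088,0,0,0,-0.011]
    - [1,0.013,-0.102,0.03,0,0,0]
    - [1,0.013,-0.102,0.03,0,0,0]
    - [1,0.013,-0.102,0.03,0,0,0]
    - [1,0.013,-0.102,0.03,0,0,0]
    - [1,0.013,-0.102,0.03,0,0,0]
    - [1,0.013,-0.102,0.03,0,0,0]
    - [1,0.013,-0.102,0.03,0,0,0]
    - [1,0,0,0,0,0,0]

```text
clock: 2.6
eef_pos: [432.6, -291.0, 298.4]
tool_rot: [-3.14, -0.003, 2.901]
force: [0.4, 0.9, 0.1]
width: 85.5
gripper_force: 0.0
```

```bash
python3 - <<'E'
from h import *
s=read_state();print(s['eef_pos'],s['tool_rot'],s['qpos'],s['clock'])
e=(np.pi,0,np.radians(166.6))
plan([((434.1,-287.8,235),e),((434.1,-287.8,182),e)])
im=snap('wrist','w1');print(im['vertical_fov'],im['cx'],im['cy'],-im['R'].T@im['t'])
E
```

```text
[ 432.60933968 -290.98473721  298.39184348] [-3.13962472 -0.00320305  2.90102499] [ 5.37525771e-01  6.00777755e-01 -2.82821658e-04  1.97466570e+00
  5.53094867e-03  5.68643828e-01  1.86285982e+00] 2.6
[1, -0.0009, 0.0036, 0.0634, -0.0005, -0.0008, -0.0017]
[1, -0.0008, 0.0035, 0.0634, -0.0005, -0.0008, -0.0017]
-- 2
[1, -0.0, -0.0, 0.106, 0.0, -0.0, 0.0001]
-- 1
65.70646984690485 318.5345928339413 198.21314736986545 [ 365.14796199 -273.34073436  268.26075898]
```

View pics/w1.png

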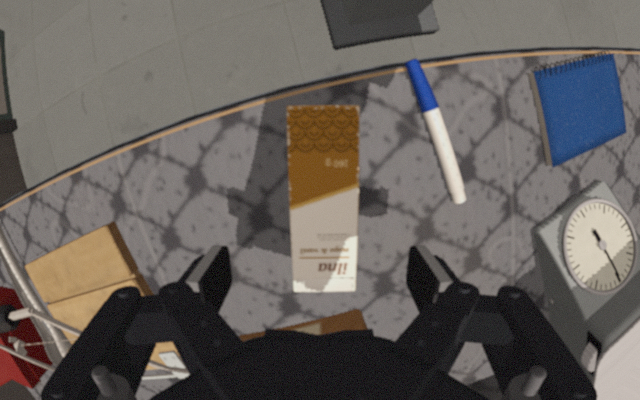

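The wrist view shows the carton (columns 290–358) centred and square between the fingers, so I'll descend and grip.

jog_arm:
  steps:
    - [1,-0.001,0.004,0.063,0,0,-0.002]
    - [1,-0.001,0.003,0.063,0,0,-0.002]
    - [1,0,0,0.08,0,0,0]
    - [1,0,0,0.026,0,0,0]
    - [1,0,0,0,0,0,0]
    - [-0.2,0,0,0,0,0,0]
    - [-1,0,0,0,0,0,0]
    - [-1,0,0,0,0,0,0]
    - [-1,0,0,0,0,0,0]
    - [-1,0,0,0,0,0,0]

```text
clock: 3.9
eef_pos: [437.9, -283.8, 185.2]
tool_rot: [-3.141, 0.003, 2.918]
force: [-0.8, -0.3, 6.6]
width: 51.2
gripper_force: 63.2
```

```bash
python3 - <<'E'
from h import *
s=read_state()
e0=s['tool_rot'];e=(np.pi,0,np.radians(106.2))
p=s['eef_pos']
plan([((p[0],p[1],420),e0),((636.4,17.4,420),e)],opening=-1)
E
```

```text
[-1, -0.0002, -0.0001, -0.0939, 0.0, 0.0, 0.0]
[-1, -0.0002, -0.0001, -0.0939, 0.0, 0.0, 0.0]
[-1, -0.0002, -0.0001, -0.0939, 0.0, 0.0, 0.0]
[-1, -0.0002, -0.0001, -0.0939, 0.0, 0.0, 0.0]
[-1, -0.0002, -0.0001, -0.0939, 0.0, 0.0, 0.0]
-- 5
[-1, -0.0362, 0.0965, 0.0, 0.0, 0.0002, 0.076]
[-1, -0.0211, 0.1009, 0.0, 0.0, 0.0002, 0.076]
[-1, -0.0056, 0.1029, 0.0, 0.0, 0.0002, 0.076]
[-1, 0.01, 0.1026, 0.0, 0.0, 0.0002, 0.076]
[-1, 0.0254, 0.0999, 0.0, 0.0, 0.0002, 0.076]
[-1, 0.0403, 0.0949, 0.0, 0.0, 0.0002, 0.076]
[-1, 0.0542, 0.0877, 0.0, 0.0, 0.0002, 0.076]
-- 7
```

jog_arm:
  steps:
    - [-1,0,0,-0.05,0,0,0]
    - [-1,0,0,-0.094,0,0,0]
    - [-1,0,0,-0.094,0,0,0]
    - [-1,0,0,-0.094,0,0,0]
    - [-1,0,0,-0.094,0,0,0]
    - [-1,0,0,-0.04,0,0,0]

```text
clock: 4.65
eef_pos: [437.5, -283.6, 420.3]
tool_rot: [-3.14, 0.005, 2.917]
force: [0.7, -0.0, -1.6]
width: 51.1
gripper_force: 62.6
```

jog_arm:
  steps:
    - [-1,-0.036,0.0965,0,0,0,0.076]
    - [-1,-0.021,0.101,0,0,0,0.076]
    - [-1,-0.006,0.103,0,0,0,0.076]
    - [-1,0.01,0.103,0,0,0,0.076]
    - [-1,0.025,0.1,0,0,0,0.076]
    - [-1,0.04,0.095,0,0,0,0.076]
    - [-1,0.054,0.088,0,0,0,0.076]
    - [-1,0,0,0,0,0,0]
    - [-1,0,0,0,0,0,0]

```text
clock: 5.78
eef_pos: [636.0, 17.4, 416.8]
tool_rot: [-3.141, 0.001, 1.854]
force: [-0.4, 0.1, -0.4]
width: 50.9
gripper_force: 62.7
```

```bash
python3 - <<'E'
from h import *
s=read_state();print(s['eef_pos'],s['tool_rot'],s['qpos'],s['force'])
snap('wrist','w2')
im=snap('top','t2');f=foc(im);v,u=np.mgrid[0:400,0:640];d=im['depth']
e=(np.pi,0,np.radians(106.2))
plan([((636.4,17.4,345),e)],opening=-1)
E
```

```text
[635.96279275  17.38047269 416.80115751] [-3.14074056e+00  5.88402092e-04  1.85449184e+00] [-0.22504931  0.60810292  0.25769219  1.54872235 -0.17208621  1.00782483
  0.36426266] [-0.39236131  0.06508934 -0.3675036 ]
[-1, 0.0012, 0.001, 0.0721, -0.0001, 0.0002, -0.0004]
[-1, 0.0012, 0.001, 0.0721, -0.0001, 0.0002, -0.0004]
-- 2
```

View pics/w2.png

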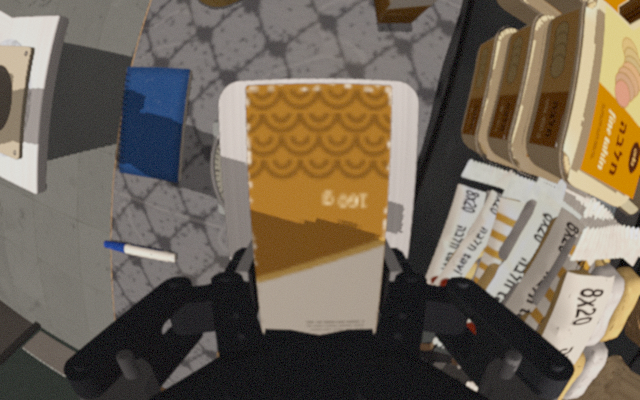

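The carton is held square above the pan and aligned with it, and there is clearance to the goods behind. I'll lower it.

jog_arm:
  steps:
    - [-1,0.001,0,0.072,0,0,0]
    - [-1,0.001,0,0.072,0,0,0]
    - [-1,0,0,0.01,0,0,0]
    - [-1,0,0,0,0,0,0]
    - [-1,0,0,0,0,0,0]

```text
clock: 6.5
eef_pos: [636.8, 18.3, 341.5]
tool_rot: [3.139, 0.001, 1.853]
force: [0.6, -0.4, -0.5]
width: 51.1
gripper_force: 62.7
```

jog_arm:
  steps:
    - [-1,0,0,0.006,0,0,0]
    - [-1,0,0,0.004,0,0,0]
    - [-1,0,0,0,0,0,0]
    - [-1,0,0,0,0,0,0]

```text
clock: 7.0
eef_pos: [636.4, 18.8, 334.9]
tool_rot: [3.141, 0.0, 1.854]
force: [0.3, -0.7, 0.6]
width: 51.6
gripper_force: 62.8
```

jog_arm:
  steps:
    - [-0.1,0,0,0,0,0,0]
    - [0.3,0,0,0,0,0,0]
    - [0.6,0,0,0,0,0,0]
    - [0.8,0,0,0,0,0,0]
    - [0.8,0,0,0,0,0,0]
    - [0.8,0,0,-0.03,0,0,0]
    - [0.8,0,0,-0.06,0,0,0]
    - [0.8,0,0,-0.1,0,0,0]
    - [0.8,0,0,-0.1,0,0,0]
    - [0.8,0,0,0,0,0,0]

```text
clock: 8.25
eef_pos: [637.1, 18.3, 485.7]
tool_rot: [3.131, 0.003, 1.853]
force: [-0.9, 0.0, 0.1]
width: 77.2
gripper_force: 0.0
```

```bash
python3 - <<'E'
from h import *
s=read_state();print(s['eef_pos'],s['tool_rot'],s['clock'],s['width'])
im=snap('scene','s3');w=snap('wrist','w3')
a=im['pixels'][150:260,300:410];b=w['pixels'][:,60:]
o=np.hstack([cv2.resize(a,(440,440),interpolation=cv2.INTER_CUBIC),cv2.resize(b[:,:360],(360,400))[:440] if 0 else cv2.resize(b,(360,440))])
cv2.imwrite('pics/z3.png',o[:,:,::-1])
E
```

```text
[637.1183682   18.26457422 485.70263095] [3.13124532e+00 2.56547495e-03 1.85348755e+00] 8.25 77.17985442355611
```

View pics/z3.png

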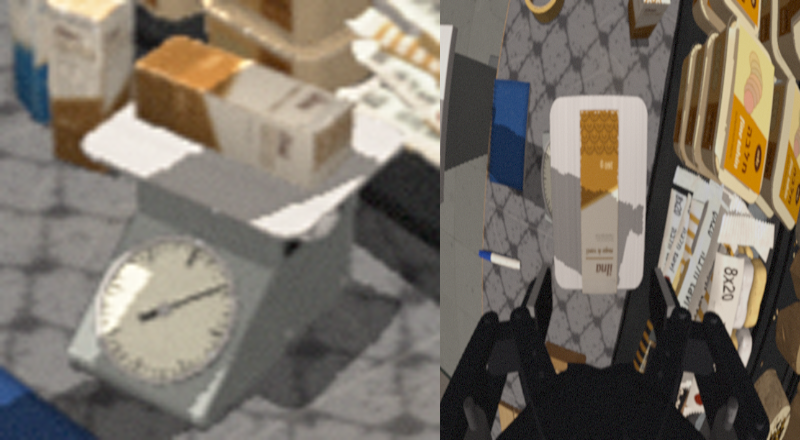

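The carton lies on the pan along its width, and the pointer has swung clockwise to about 2 o'clock. Next I'll rectify the dial, check the carton's centring and estimate where the wheel is.

```bash
cat >> h.py <<'E'
yaw=np.radians(16.24); SX=np.array([np.cos(yaw),np.sin(yaw),0]); SY=np.array([-np.sin(yaw),np.cos(yaw),0]); Z=np.array([0,0,1.])
PAN=np.array([635.6,20.1,152]); 
UP=np.cos(np.radians(42))*SX+np.sin(np.radians(42))*Z
def rect(im,C,half=60,n=400):
    w=np.array([C-half*UP*-1+half*SY, C+half*UP-half*SY, C-half*UP-half*SY, C-half*UP+half*SY])
    src=np.array([proj(im,x) for x in w],np.float32); dst=np.float32([[0,0],[n,0],[n,n],[0,n]])
    return cv2.warpPerspective(im['pixels'],cv2.getPerspectiveTransform(src,dst),(n,n),flags=cv2.INTER_CUBIC)[:,:,::-1]
E
python3 - <<'E'
from h import *
a=load('scene0');b=load('s3')
for u,v in((341,228),(345,232),(338,224)):
    C=world(a,u,v); r=C-PAN; print(C,r@SX,r@SY)
C=world(a,341,228); C=C-((C-PAN)@SY)*SY
# wheel candidates
for xs in range(-70,90,10): print(xs, proj(b,PAN*[1,1,0]+xs*SX-75.5*SY+[0,0,110]).round(1), end=' ')
# scene cloud beneath pan beyond housing side
f=foc(a);v,u=np.mgrid[0:400,0:640];d=a['depth']
W=(np.stack([(u-a['cx'])/f,(v-a['cy'])/f,np.ones_like(d)],-1)*d[...,None]-a['t'])@a['R']
L=np.stack([(W-PAN)@SX,(W-PAN)@SY,W[...,2]],-1)
m=(L[...,1]<-63)&(L[...,1]>-80)&(L[...,2]>98)&(L[...,2]<125)&(abs(L[...,0])<110)
print(); print(np.c_[u[m],v[m],L[m].round(0)][:40])
t=load('t2')
cv2.imwrite('pics/z4.png',np.hstack([rect(a,C),rect(b,C)]))
E
```

```text
[545.8948464   -7.49671189  54.56843679] -93.84353592831177 -1.4084933559679769
[547.68288376 -23.53169633  49.81124981] -96.61121061138073 -17.303705856708095
[548.29667614   9.58917641  56.72540959] -86.75927807823624 14.32394624975291
-70 [368.6 218.1] -60 [370.6 216.3] -50 [372.7 214.5] -40 [374.7 212.6] -30 [376.7 210.8] -20 [378.6 209.1] -10 [380.6 207.3] 0 [382.5 205.5] 10 [384.4 203.8] 20 [386.3 202.1] 30 [388.2 200.4] 40 [390.1 198.7] 50 [391.9 197.1] 60 [393.7 195.4] 70 [395.6 193.8] 80 [397.3 192.2] 
[[383. 202.  11. -70. 114.]
 [381. 203.  -4. -72. 120.]
 [382. 203.   2. -72. 116.]
 [383. 203.  10. -71. 111.]
 [380. 204.  -7. -71. 118.]
 [381. 204.  -4. -73. 117.]
 [382. 204.   3. -72. 112.]
 [383. 204.   9. -72. 108.]
 [379. 205. -14. -72. 119.]
 [380. 205.  -7. -71. 114.]
 [381. 205.  -5. -73. 114.]
 [382. 205.   3. -72. 109.]
 [383. 205.  14. -69. 101.]
 [378. 206. -14. -69. 114.]
 [379. 206. -13. -72. 115.]
 [380. 206.  -5. -70. 109.]
 [381. 206.  -6. -74. 112.]
 [382. 206.   1. -73. 107.]
 [377. 207. -16. -68. 111.]
 [378. 207. -13. -69. 110.]
 [379. 207. -11. -71. 110.]
 [380. 207.  -9. -73. 109.]
 [381. 207.  -7. -75. 109.]
 [375. 208. -23. -65. 111.]
 [376. 208. -20. -67. 109.]
 [377. 208. -14. -67. 106.]
 [378. 208. -12. -69. 106.]
 [379. 208. -11. -71. 106.]
 [380. 208. -10. -74. 106.]
 [374. 209. -25. -64. 108.]
 [375. 209. -22. -65. 107.]
 [376. 209. -17. -65. 104.]
 [377. 209. -15. -67. 103.]
 [378. 209. -13. -69. 103.]
 [374. 210. -25. -64. 105.]]
```

View pics/z4.png

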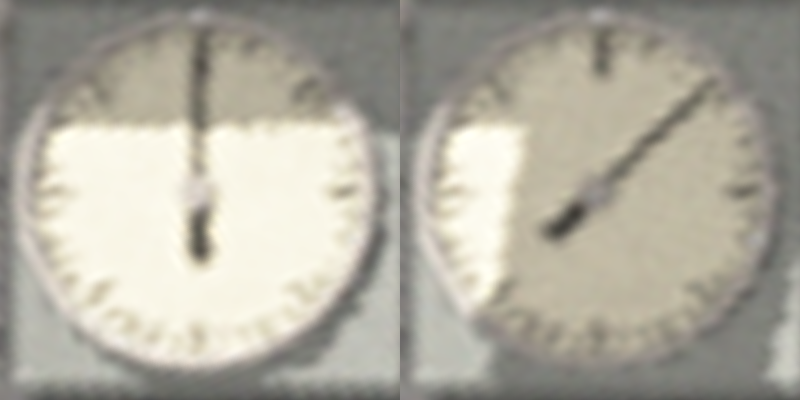

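The rectified dial shows the zero mark straight up and the pointer at about 47° (hub (598,190), tip (714,82)). That is 5.2 graduations, so 5 positive clicks. The wheel's outermost point lies at about x=0 on the pan's right side. I'll plan the leaning approach.

```bash
cat >> h.py <<'E'
E=PAN*[1,1,0]-75.5*SY+[0,0,110]
RW=Ro.from_euler('xyz',(np.pi,0,np.radians(106.24)))*Ro.from_rotvec([0,np.radians(45),0]); DW=RW.apply([0,0,1])
def tcp(xs,out,z): return E+xs*SX-out*SY+[0,0,z-110]-173*DW   # of the tip centre
def loc():
    s=read_state(); R=Ro.from_euler('xyz',s['tool_rot']); T=s['eef_pos']+R.apply([0,0,173.]); r=T-E
    print('tip xs %.1f out %.1f z %.1f'%(r@SX,-r@SY,T[2]),'lean %.1f'%np.degrees(np.arccos(-R.apply([0,0,1])[2])),'yerr',(R.inv()*RW).as_rotvec().round(3),'F(sx,sy,z)',(s['force']@SX).round(1),(s['force']@SY).round(1),s['force'][2].round(1),'q',s['qpos'].round(2),s['clock'])
E
python3 - <<'E'
from h import *
e=RW.as_euler('xyz'); print(DW,SY)
plan([(tcp(-11,60,260),e),(tcp(-11,45,105),e)],opening=-1); loc()
E
```

```text
[-0.19775051  0.67889229 -0.70710678] [-0.27966145  0.96009868  0.        ]
[-1, -0.1026, -0.0044, 0.0394, 0.0002, 0.0785, 0.0]
[-1, -0.1075, -0.0044, 0.0229, 0.0002, 0.0785, 0.0]
[-1, -0.1097, -0.0044, 0.0058, 0.0002, 0.0785, 0.0]
[-1, -0.1093, -0.0044, -0.0115, 0.0002, 0.0785, 0.0]
[-1, -0.1061, -0.0044, -0.0284, 0.0002, 0.0785, 0.0]
-- 5
[-1, -0.066, 0.0, 0.0802, -0.0001, 0.0001, 0.0]
[-1, -0.066, 0.0, 0.0802, -0.0001, 0.0001, 0.0]
[-1, -0.066, 0.0, 0.0801, -0.0001, 0.0001, 0.0]
-- 3
tip xs 0.2 out -74.1 z 307.8 lean 0.1 yerr [0.002 0.785 0.   ] F(sx,sy,z) -0.1 -0.0 -1.2 q [-0.24  0.55  0.27  1.46 -0.16  1.15  0.35] 8.35
```

jog_arm:
  steps:
    - [-1,-0.103,-0.004,0.039,0,0.0785,0]
    - [-1,-0.1075,-0.004,0.023,0,0.0785,0]
    - [-1,-0.11,-0.004,0.006,0,0.0785,0]
    - [-1,-0.109,-0.004,-0.0115,0,0.0785,0]
    - [-1,-0.106,-0.004,-0.028,0,0.0785,0]
    - [-1,0,0,0,0,0,0]
    - [-1,0,0,0,0,0,0]

```text
clock: 9.22
eef_pos: [698.1, -230.1, 379.3]
tool_rot: [-3.139, -0.788, 1.852]
force: [0.7, 1.1, 0.6]
width: -0.1
gripper_force: 0.0
```

```bash
python3 - <<'E'
from h import *
loc(); plan([(tcp(-11,45,105),RW.as_euler('xyz'))],opening=-1)
im=snap('top','t5');f=foc(im);v,u=np.mgrid[0:400,0:640];d=im['depth']
W=(np.stack([(u-im['cx'])/f,(v-im['cy'])/f,np.ones_like(d)],-1)*d[...,None]-im['t'])@im['R']
r=W-PAN;m=(abs(r@SX)<85)&(abs(r@SY)<95)&(W[...,2]>185)&(W[...,2]<210)
P=(np.stack([r@SX,r@SY],-1))[m].astype(np.float32);print(len(P),W[m][:,2].mean(),cv2.minAreaRect(P))
E
```

```text
tip xs -10.1 out 59.6 z 257.3 lean 45.1 yerr [-0.001 -0.002 -0.002] F(sx,sy,z) 0.9 0.8 0.6 q [ 0.4   0.97  0.02  1.01 -0.6   1.72  0.78] 9.225
[-1, -0.0648, -0.0005, 0.0785, -0.0001, -0.0004, -0.0003]
[-1, -0.0647, -0.0006, 0.0786, -0.0001, -0.0004, -0.0003]
[-1, -0.0647, -0.0006, 0.0786, -0.0001, -0.0004, -0.0003]
-- 3
852 196.6926707393972 ((0.6296882629394531, 2.9305953979492188), (149.8992919921875, 53.592159271240234), 89.59935760498047)
```

The carton sits within 3 mm of the pan's middle, square and flat. I'll descend beside the wheel.

jog_arm:
  steps:
    - [-1,-0.065,0,0.0785,0,0,0]
    - [-1,-0.065,0,0.0785,0,0,0]
    - [-1,-0.065,0,0.0785,0,0,0]
    - [-1,0,0,0,0,0,0]
    - [-1,0,0,0,0,0,0]

```text
clock: 9.9
eef_pos: [695.5, -215.5, 232.5]
tool_rot: [3.136, -0.783, 1.859]
force: [0.4, -0.1, 0.6]
width: -0.1
gripper_force: 0.0
```

```bash
python3 - <<'E'
from h import *
loc(); plan([(tcp(-11,15,105),RW.as_euler('xyz'))],opening=-1)
im=snap('wrist','w6'); b=snap('scene','s6')
cv2.imwrite('pics/z6.png',np.hstack([cv2.resize(b['pixels'][130:270,290:430],(400,400),interpolation=2),cv2.resize(im['pixels'][:,120:520],(400,400))])[:,:,::-1])
E
```

```text
tip xs -8.1 out 45.4 z 109.9 lean 44.9 yerr [0.002 0.002 0.004] F(sx,sy,z) 0.3 -0.2 0.6 q [ 0.39  1.1   0.02  1.12 -0.6   1.5   0.91] 9.9
[-1, 0.0354, -0.0051, 0.0499, 0.001, 0.001, 0.0018]
-- 1
```

View pics/z6.png

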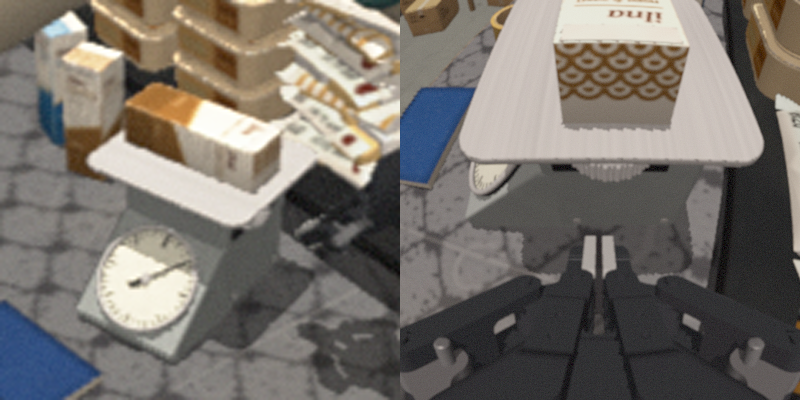

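The wrist view shows the knurled rim under the pan edge, centred at about (613,170), with the shut fingertips at (597,240) slightly towards the user. I'll close in on it.

jog_arm:
  steps:
    - [-1,0.018,-0.004,0.024,0,0,0]
    - [-1,0.018,-0.004,0.024,0,0,0]
    - [-1,0,0,0,0,0,0]

```text
clock: 10.38
eef_pos: [682.7, -188.2, 227.2]
tool_rot: [3.138, -0.784, 1.858]
force: [-1.0, -1.1, 0.8]
width: -0.1
gripper_force: 0.0
```

```bash
python3 -c "
from h import *
loc()"
```

```text
tip xs -12.8 out 15.5 z 104.8 lean 44.9 yerr [0.001 0.001 0.003] F(sx,sy,z) -1.3 -0.8 0.8 q [ 0.37  1.07  0.01  1.21 -0.61  1.43  0.93] 10.375
```

jog_arm:
  steps:
    - [-1,0.0035,0,0.0035,0,0,0]
    - [-1,0.0035,0,0.0035,0,0,0]
    - [-1,0,0,0,0,0,0]

```text
clock: 10.75
eef_pos: [680.8, -184.5, 224.8]
tool_rot: [3.141, -0.785, 1.854]
force: [-0.4, -0.5, -0.3]
width: -0.3
gripper_force: 0.0
```

jog_arm:
  steps:
    - [-1,0.003,0,0.003,0,0,0]
    - [-1,0,0,0,0,0,0]

```text
clock: 11.0
eef_pos: [680.1, -182.2, 224.6]
tool_rot: [-3.141, -0.785, 1.854]
force: [-0.0, -0.0, 1.4]
width: -0.1
gripper_force: 0.0
```

jog_arm:
  steps:
    - [-1,0.003,0,0.003,0,0,0]
    - [-1,0,0,0,0,0,0]

```text
clock: 11.25
eef_pos: [679.5, -180.1, 224.7]
tool_rot: [-3.142, -0.785, 1.854]
force: [0.3, -0.2, 0.6]
width: -0.1
gripper_force: 0.0
```

```bash
python3 -c "
from h import *
loc()"
```

```text
tip xs -13.8 out 6.7 z 102.3 lean 45.0 yerr [ 0.  0. -0.] F(sx,sy,z) 0.2 -0.3 0.6 q [ 0.36  1.07  0.    1.23 -0.61  1.41  0.93] 11.25
```

jog_arm:
  steps:
    - [-1,0.007,0,-0.001,0,0,0]
    - [-1,0,0,0,0,0,0]

```text
clock: 11.5
eef_pos: [679.0, -178.0, 227.9]
tool_rot: [3.141, -0.785, 1.855]
force: [0.1, 0.3, -0.5]
width: -0.1
gripper_force: 0.0
```

jog_arm:
  steps:
    - [-1,0.003,0,0.003,0,0,0]
    - [-1,0,0,0,0,0,0]

```text
clock: 11.75
eef_pos: [678.3, -176.4, 227.6]
tool_rot: [-3.141, -0.785, 1.853]
force: [-0.0, -0.9, -0.3]
width: -0.1
gripper_force: 0.2
```

```bash
python3 -c "
from h import *
loc()"
```

```text
tip xs -13.9 out 2.8 z 105.1 lean 45.0 yerr [ 0.     0.001 -0.001] F(sx,sy,z) -0.3 -0.8 -0.3 q [ 0.36  1.06  0.    1.24 -0.61  1.41  0.93] 11.75
```

jog_arm:
  steps:
    - [-1,0.003,0,0.003,0,0,0]
    - [-1,0,0,0,0,0,0]

```text
clock: 12.0
eef_pos: [677.6, -175.7, 227.8]
tool_rot: [-3.141, -0.782, 1.852]
force: [0.4, -4.3, 1.6]
width: 0.3
gripper_force: 2.4
```

jog_arm:
  steps:
    - [-1,0.002,0,0.002,0,0,0]
    - [-1,0,0,0,0,0,0]

```text
clock: 12.25
eef_pos: [677.2, -175.4, 227.9]
tool_rot: [-3.141, -0.78, 1.852]
force: [0.7, -7.4, 3.0]
width: 0.1
gripper_force: 3.7
```

```bash
python3 -c "
from h import *
loc()"
```

```text
tip xs -14.5 out 2.1 z 105.0 lean 44.7 yerr [ 0.001  0.005 -0.002] F(sx,sy,z) -1.4 -7.3 3.0 q [ 0.35  1.06  0.    1.25 -0.61  1.4   0.93] 12.25
```

jog_arm:
  steps:
    - [-1,0,0.006,0,0,0,0]
    - [-1,0,0.006,0,0,0,0]
    - [-1,0,0.006,0,0,0,0]
    - [-1,0,0.006,0,0,0,0]
    - [-1,0,0,0,0,0,0]

```text
clock: 12.88
eef_pos: [689.7, -173.4, 228.3]
tool_rot: [3.138, -0.776, 1.852]
force: [3.9, -10.6, 2.5]
width: -0.1
gripper_force: 5.5
```

```bash
cat >> h.py <<'E'
def dial(fn):
    im=snap('scene',fn); C=np.array([545.9,-7.5,54.6]); r=C-PAN; C=C-(r@SY)*SY
    o=rect(im,C); cv2.imwrite('pics/'+fn+'d.png',o)
    # zero mark: strength of darkness on the 24..30 mm ring (inside the common graduations)
    g=cv2.cvtColor(o,cv2.COLOR_BGR2GRAY).astype(float); cx,cy=199.,190.
    a=np.arange(-30,120,1.5); s=[]
    for k in a:
        rr=np.linspace(36,41,8)/120*400; t=np.radians(k); s.append(cv2.remap(g.astype(np.float32),np.float32([cx+rr*np.sin(t)]),np.float32([cy-rr*np.cos(t)]),1).mean())
    s=np.array(s); s=s-cv2.GaussianBlur(s.reshape(-1,1),(1,31),0,sigmaX=1,sigmaY=8).ravel()
    i=np.argsort(s)[:8]; print('dark at',[(float(a[k]),round(float(s[k]))) for k in sorted(i)])
E
python3 -c "
from h import *
loc();dial('s8')"
```

```text
tip xs -1.3 out 4.2 z 104.9 lean 44.5 yerr [ 0.005  0.009 -0.002] F(sx,sy,z) 0.8 -11.2 2.5 q [ 0.35  1.07  0.01  1.21 -0.62  1.42  0.91] 12.875Traceback (most recent call last):
  File "<string>", line 3, in <module>
    loc();dial('s8')
          ~~~~^^^^^^
  File "h.py", line 51, in dial
    s=np.array(s); s=s-cv2.GaussianBlur(s.reshape(-1,1),(1,31),0,sigmaX=1,sigmaY=8).ravel()
                       ~~~~~~~~~~~~~~~~^^^^^^^^^^^^^^^^^^^^^^^^^^^^^^^^^^^^^^^^^^^^
cv2.error: OpenCV(4.12.0) :-1: error: (-5:Bad argument) in function 'GaussianBlur'
> Overload resolution failed:
>  - argument for GaussianBlur() given by name ('sigmaX') and position (3)
>  - argument for GaussianBlur() given by name ('sigmaX') and position (3)
```

View pics/s8d.png

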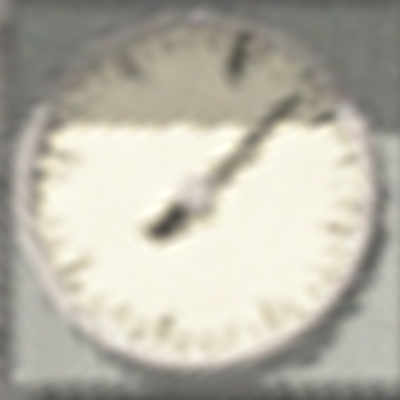

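The zero mark is at (238,55), about 16° from the hub, so the wheel rolls without slipping: 14 mm gave about 1.8 clicks. I'll carry on to about 3 clicks, then let go and take a new stroke.

jog_arm:
  steps:
    - [-1,0,0.006,0,0,0,0]
    - [-1,0,0.006,0,0,0,0]
    - [-1,0,0.006,0,0,0,0]
    - [-1,0,0.002,0,0,0,0]
    - [-1,0,0,0,0,0,0]

```text
clock: 13.55
eef_pos: [699.5, -170.1, 228.1]
tool_rot: [3.138, -0.777, 1.852]
force: [4.2, -9.5, 1.9]
width: -0.0
gripper_force: 5.0
```

```bash
sed -i "s/(1,31),0,sigmaX=1,sigmaY=8)/(1,31),1,None,8)/; s/linspace(36,41,8)/linspace(35.5,39.5,8)/" h.py
python3 -c "
from h import *
loc();dial('s9')"
```

```text
tip xs 9.0 out 3.7 z 104.7 lean 44.5 yerr [ 0.005  0.009 -0.001] F(sx,sy,z) 1.4 -10.3 1.9 q [ 0.34  1.08  0.    1.18 -0.62  1.43  0.89] 13.55
dark at [(25.5, -34), (27.0, -44), (28.5, -43), (30.0, -30), (45.0, -46), (46.5, -55), (48.0, -51), (49.5, -38)]
```

Numerically the zero mark is at about 28° (3 clicks) and the pointer at 46.9°. I'll back off, return and take a second stroke of 2 clicks.

jog_arm:
  steps:
    - [-1,-0.014,0,-0.014,0,0,0]
    - [-1,-0.008,0,-0.008,0,0,0]
    - [-1,0,-0.022,0,0,0,0]
    - [-1,0,-0.022,0,0,0,0]
    - [-1,0,0,0,0,0,0]

```text
clock: 14.22
eef_pos: [680.6, -188.4, 227.6]
tool_rot: [-3.14, -0.785, 1.851]
force: [0.7, -1.0, 1.2]
width: 0.2
gripper_force: 0.0
```

```bash
python3 -c "
from h import *
loc();dial('s10')"
```

```text
tip xs -15.1 out 14.9 z 105.3 lean 45.0 yerr [-0.    -0.    -0.002] F(sx,sy,z) 0.4 -1.2 1.2 q [ 0.37  1.07  0.01  1.22 -0.61  1.43  0.92] 14.225
dark at [(27.0, -40), (28.5, -42), (30.0, -30), (45.0, -43), (46.5, -53), (48.0, -52), (49.5, -41), (51.0, -29)]
```

jog_arm:
  steps:
    - [-1,0.007,0.012,0.007,0,0,0]
    - [-1,0.007,0,0.007,0,0,0]
    - [-1,0.005,0,0.005,0,0,0]
    - [-1,0,0,0,0,0,0]

```text
clock: 14.78
eef_pos: [684.2, -175.2, 228.2]
tool_rot: [3.14, -0.779, 1.853]
force: [2.0, -6.2, 1.2]
width: -0.1
gripper_force: 3.2
```

```bash
python3 -c "
from h import *
loc()"
```

```text
tip xs -7.6 out 4.0 z 105.2 lean 44.6 yerr [ 0.002  0.006 -0.001] F(sx,sy,z) 0.2 -6.5 1.2 q [ 0.35  1.07  0.01  1.23 -0.62  1.41  0.92] 14.775
```

jog_arm:
  steps:
    - [-1,0.001,0.006,0.001,0,0,0]
    - [-1,0,0.006,0,0,0,0]
    - [-1,0,0.006,0,0,0,0]
    - [-1,0,0.006,0,0,0,0]
    - [-1,0,0.006,0,0,0,0]
    - [-1,0,0,0,0,0,0]

```text
clock: 15.52
eef_pos: [698.9, -170.8, 228.2]
tool_rot: [3.138, -0.778, 1.853]
force: [5.0, -6.8, 2.5]
width: 0.2
gripper_force: 3.9
```

```bash
python3 -c "
from h import *
loc();dial('s11')"
```

```text
tip xs 8.1 out 4.1 z 104.9 lean 44.6 yerr [ 0.004  0.007 -0.001] F(sx,sy,z) 2.9 -8.0 2.5 q [ 0.34  1.08  0.    1.18 -0.62  1.43  0.89] 15.525
dark at [(0.0, -13), (42.0, -32), (43.5, -57), (45.0, -75), (46.5, -77), (48.0, -62), (49.5, -39), (51.0, -20)]
```

The zero mark has merged with the pointer at about 46°. I'll release straight outward, then retreat up and away.

jog_arm:
  steps:
    - [-1,-0.014,0,-0.014,0,0,0]
    - [-1,-0.03,0,-0.03,0,0,0]
    - [-1,-0.04,0,-0.06,0,0,0]
    - [-1,0,0,-0.11,0,0,0]
    - [-1,0,0,-0.11,0,0,0]
    - [-1,0,0,0,0,0,0]
    - [-1,0,0,0,0,0,0]

```text
clock: 16.45
eef_pos: [738.0, -306.2, 311.2]
tool_rot: [-3.14, -0.787, 1.853]
force: [0.7, -0.2, -1.2]
width: 0.3
gripper_force: 0.0
```

```bash
python3 -c "
from h import *
loc();dial('s12')
b=load('s12')['pixels'][130:270,290:430]
cv2.imwrite('pics/z12.png',np.hstack([cv2.imread('pics/s12d.png'),cv2.resize(b,(400,400),interpolation=2)[:,:,::-1]]))"
```

```text
tip xs 6.9 out 143.9 z 189.1 lean 45.1 yerr [-0.001 -0.002 -0.001] F(sx,sy,z) 0.6 -0.3 -1.2 q [ 0.46  1.18  0.03  0.69 -0.58  1.84  0.78] 16.45
dark at [(42.0, -25), (43.5, -49), (45.0, -68), (46.5, -72), (48.0, -61), (49.5, -42), (51.0, -23), (90.0, -16)]
```

View pics/z12.png

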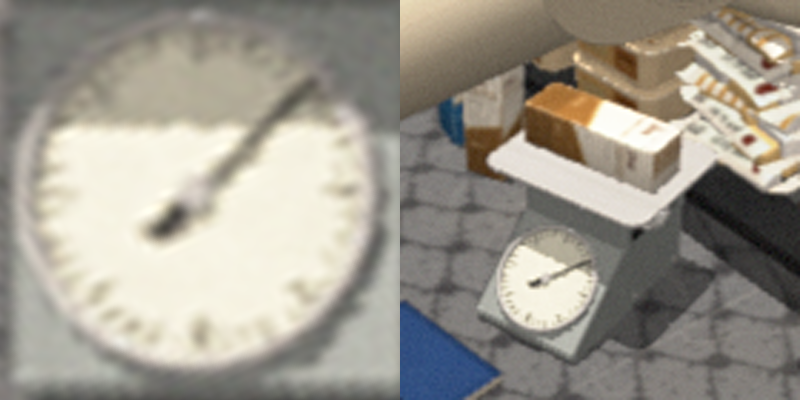

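The zero mark lies under the pointer, the carton is on the pan and the robot is clear of everything.

```bash
python3 -c "
from cell import *
print(finish_job())"
```

```text
the job is handed in; nothing more can be done
None
```

The carton lies flat within about 3 mm of the pan's middle, the zero wheel is rolled 5 clicks so the zero mark sits under the pointer to the nearest click, and the job is handed in at about 16.5 s; no verdict came back.

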